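# Put the washed cover back on the staining tank

## Task

The washed cover of the white staining tank hangs by its handle on the peg of the drying stand. Lift it up and off the peg and close the tank with it: slip the cover's tongue under the tank's fixed lip with the cover tilted, then press the opposite side down past the spring roller until the cover lies flat on the rim all round, and let go. Leave the two vials between them and the lying tube where they are.

Things in the scene. Friction and masses are not known exactly. Their poses are not given: they have to be found in the camera images.
- cover: White plastic cover, 100 to 180 g, balanced below its handle. Origin on the underside below the handle; x from tongue to far edge, z up out of the top. Plate x -52 to +56 mm, y +-46 mm, 6 mm thick; a tongue 50 mm wide, 5 mm thick, underside flush, reaches to x = -66 mm. Hangs level by its handle at the start, its x along the stand's x, tongue away from the post
- cover_grip (a point): Middle of the cover's grip bar, 55 mm above the underside: bar 12 mm along x, 36 mm along y, z 44 to 66 mm; two legs (12 x 6 mm, at y +-15 mm) carry it. The window below the bar is 24 mm wide and 38 mm high, and the peg runs through it. Pinch the bar across its 36 mm (closing along y)
- cover_tongue (a point): Middle of the lower edge of the tongue's end, (-66, 0, 0) mm in the cover's frame
- cover_far (a point): Middle of the lower edge opposite the tongue, (56, 0, 0) mm in the cover's frame
- tank: White open staining tank, fixed, about 130 x 106 mm, rim at z = 50 mm. Origin on the bench; x from the lip to the roller, z up. Closed, the cover's frame is the tank's raised by 50 mm. At the sides guides (y +-49 mm) stand 10 mm above the rim, 3 mm clear of the cover. At -x the rim is a flat ledge from x = -50 mm to an upright stop face at x = -67.5 mm
- tank_lip (a point): Lower inner edge of the tank's fixed lip, at tank x = -57.5 mm, 11 mm above the rim. The lip is 80 mm wide, 5 mm thick and overhangs the ledge from the stop face to here; the tongue goes under it
- tank_roller (a point): Axis of the steel roller (diameter 12 mm, 36 mm along y) on a spring slide, as at rest: tank x = 58.5 mm, 11 mm above the rim. The cover's far edge, pressed down, pushes it up to 4 mm outward (+x; preload 4 N, 0.8 N per mm, 7 mm travel); it springs back over the cover. Takes 6 to 18 N down at the handle, half at the far edge; more than the cover's weight
- stand: Drying stand, fixed: grey foot 170 x 90 x 8 mm; steel post at x = +90 mm, 149 mm tall; from it a level peg of 7 mm diameter runs to -x, axis 125 mm high, the handle bar resting on it. Origin on the bench below the place where the handle hangs (+-6 mm). The cover must be lifted 12 to 22 mm and drawn about 85 mm to -x before it can go up
- peg_tip (a point): Turned-up free end of the peg, at stand x = -20 mm, 133 mm high, its top 137 mm high (8 mm above the top of the peg)
- vial_front: White capped vial, 25 mm diameter, 61 mm tall, loose; origin under its centre
- vial_back: White capped vial, 25 mm diameter, 61 mm tall, loose; origin under its centre
- conical: Lying capped conical tube, 112 mm long (along its y), 21 mm thick, loose; origin under its middle
There are look-alikes about, which are no part of the job. Leave any red look-alike of the cover alone.

How it is judged (in metres and radians):
On the way:
1. the cover is lifted off the peg, clear of it and held up (horizontal distance between cover and stand above 0.04 m and height (world z) of cover above 0.08 m and contact force between cover and stand below 0.1 N), for 0.1 s.
At the end, for the whole second after the job is handed in: the cover lies on the rim of the tank: the undersides of its tongue end and of its far edge both within 3.5 mm of rim height, tilted less than 0.04 rad, the tongue's end at least 3.5 mm under the lip, within 6 mm of the middle sideways, at rest (z of cover_tongue in the frame of tank between 0.047 and 0.0535 m and z of cover_far in the frame of tank between 0.047 and 0.0535 m and x of cover_tongue in the frame of tank below -0.061 m and y of cover in the frame of tank between -0.006 and 0.006 m and angle between the z axis of cover and the z axis of tank, either way round below 0.04 rad and linear speed of cover below 0.02 m/s); the robot touches nothing.
It fails at once if a vial or the lying tube is moved more than 30 mm (distance of any of vial_front, vial_back, conical from where it was at the start of the episode above 0.03 m).
It fails at once if a vial is tipped over (angle between any of vial_front, vial_back's own z axis and vertical above 0.5 rad).
It also fails if it takes over 51 s, if anything falls off the work surface, if the arm or the gripper's body presses on something with over 40 N, if the wrist force passes 120 N, or if a joint passes its speed limit or range.

## Robot

A 6-joint arm with a two-finger parallel gripper is mounted at the origin on a cart in front of the work surface, level with it; the furniture and walls round the work are solid. World frame = base frame: x ahead of the robot, y to its left, z up, the work surface at z = 0. Lengths are in mm, angles in rad, forces in N, time in s.
With the tool pointing down it reaches from about 250 to 775 mm from the base axis. Payload 4 kg.
Tool frame: the origin (TCP) lies at the very end of the fingers, on their centre line; the grasp point (between the pads) lies 19 mm behind it (env.hold_point_z is the distance from the TCP to the grasp point, in mm); z points along the fingers, y is the line along which they close (so a half turn about z gives the same grasp; the last joint's range is limited). The gripper opens to 85 mm and grips with 20 to 120 N. Pads are 22 mm wide; open, the fingers measure 114 mm over their backs; the gripper's body (76 mm by 85 mm) begins 54 mm behind the grasp point. The pads swing forward as they close: fully open they stand 13 mm farther back than shut.
Start: joints at [1.162, 0.087, 1.371, -0, 1.684, -0.103], TCP at [165.59, 524.498, 231.341] pointing down, gripper open.
Joint ranges: [-3.1, 3.1], [-0.76, 2.03], [0.27, 2.55], [-1.08, 4.22], [0.17, 2.65], [-2.57, 2.57]. Speed limits (rad/s): [2.79, 2.79, 3.14, 3.14, 3.14, 3.14].

## Interface

Orientations are given as a unit quaternion [x, y, z, w].
In Python, from cell import env, viewer, job gives the robot as it stands.
- The arm moves only by the tool servo_tool, never from a script. Its argument "plan" is a list that holds one entry, the list of rows, each a list of 7 numbers: the shift along the tool's x, y, z each as a share of 0.08 m, from -1 to 1, then the turn, a rotation vector about the tool's x, y, z each as a share of pi/4 rad, from -1 to 1, then the closure, from 0 (fully open) to 1 (shut). A call has 1 to 20 rows; each row is the pose to reach, as a shift and turn from the pose commanded when the call began, along the tool's axes at that moment; what a row does not reach only later rows make up. A row lasts 1/8 s, in which the tool goes at most 62.5 mm and 10.7 degrees, less where a joint would pass 70% of its speed; a pose out of reach is approached as far as the arm can. A call with a number of a shift or a turn outside -1 to 1 is refused whole. A call with a gripper value outside its range is refused whole. The fingers move at their own pace and stop on an object; "grip_force" is the grip in N (left out, the last holds). Time passes only in rows, so rows that repeat a pose let the fingers close. It gives the time, the measured TCP pose, the force, the opening and the grip force at its end, in the units of the state.
- env.sense(): the state, without advancing time (a new reading comes with each control period).
- viewer.get_image(name): name is "side" or "top" or "wrist"; returns (picture, depth): 384x512x3 uint8, red, green, blue; 384x512 float32, mm along the optical axis (not along the pixel's ray), 0 where there is no reading.
- viewer.calibration(name): a dict with "fx", "fy", "cx", "cy" (pixels), "D" ([k1, k2, p1, p2, k3] as OpenCV has them; the pictures are not rectified), "rvec" (rotation vector, rad) and "tvec" (3), from world to camera coordinates, as OpenCV has them. Camera axes: x right, y down, z forward; pixel columns grow to the right and rows downward; lengths in mm; the calibration is good to about 2 mm. A picture is of the moment at which its call begins: read the wrist's pose just before it. calibration takes no time and is no camera call; for the wrist camera it gives the pose at the moment of the call.
- job.job_done(): hands the job in; it is judged then, once.
Trained networks look in the newest picture that a camera, given by its name, has taken for a name from the list of things; names that differ only in an ending like _2 or _b are one class to them, and where a whole thing is asked for, a point or a joint stands for the part that bears it (a point fixed in the world has none). Each returns a list of dicts, best first, with "conf" (0 to 1); they miss things now and then, are a little off and sometimes report something else, mostly with a low value. They report only what shows in the picture. A call takes as long as a camera call. They do not tell look-alikes from the thing itself.
- viewer.trace(camera, thing): "region" (384x512 bool, what is visible of it) and "point" ([column, row] in pixels, amid what is visible of it).
The state is a dict: "time_s": time; "joint_pos": joint angles; "dq": joint speeds; "joint_efforts": joint torques, N m; "position": TCP position; "tcp_rot": TCP orientation; "wrist_force": force on the tool from outside, world axes, zero at the start; "moment": the same for the moment, N m; "gripper_width": finger opening in mm; "gripper_force": force on a finger pad.
Only numpy, scipy, OpenCV 4.12 (cv2) and the standard library are available. Lean on these libraries where they do the work, as an engineer would, in place of code of your own. Each camera call takes 0.05 s, during which the arm holds its last target. There are 200 camera calls.

## Working session

There is one attempt and no reset: what is moved stays moved. The work goes in short steps, Python scripts to look and compute and a tool call to move; the robot and the scene stay as the last step left them, time stands still between calls to the robot, and variables do not carry over. Pictures are saved under pics/ and viewed, at most 10 in all, crops included, and the job is handed in when it is done.

Besides the shell and the picture viewer there is one more tool, called after "Emit:" in YAML: its name, and indented under it one key for each argument. servo_tool: Moves the arm, as the interface text tells. Shift numbers are shares of 0.08 m and turn numbers shares of pi/4 rad, none past 1 either way. Its arguments: {"type":"object","properties":{"plan":{"type":"array","items":{"type":"array","items":{"type":"array","items":{"type":"number","minimum":-1,"maximum":1}}}},"grip_force":{"type":"number"}},"required":["plan"]}

```bash
ls; mkdir -p pics; cat > h.py <<'E'
import numpy as np, cv2
from scipy.spatial.transform import Rotation as R
from cell import env, viewer, job
def cal(n):
    c=viewer.calibration(n); K=np.array([[c['fx'],0,c['cx']],[0,c['fy'],c['cy']],[0,0,1.]])
    return K,np.array(c['D'],float),np.array(c['rvec'],float).ravel(),np.array(c['tvec'],float).ravel()
def world(n,px,d,C=None):
    K,D,r,t=C or cal(n)
    px=np.asarray(px,float).reshape(-1,1,2); d=np.asarray(d,float).ravel()
    u=cv2.undistortPoints(px,K,D).reshape(-1,2)
    return (np.c_[u,np.ones(len(u))]*d[:,None]-t)@R.from_rotvec(r).as_matrix()
def proj(n,P,C=None):
    K,D,r,t=C or cal(n)
    return cv2.projectPoints(np.asarray(P,float).reshape(-1,1,3),r,t,K,D)[0].reshape(-1,2)
def save(f,im): cv2.imwrite('pics/'+f,cv2.cvtColor(im,cv2.COLOR_RGB2BGR))
E
python3 - <<'E'
from h import *
ims=[]
for n in ('side','top'):
    im,d=viewer.get_image(n); np.savez(n+'0.npz',im=im,d=d); ims.append(im)
    for th in ('cover','tank','stand','vial_front','conical'):
        for o in viewer.trace(n,th)[:4]:
            m=o['region']&(d>0); v,u=np.nonzero(m)
            if len(u)<5: continue
            P=world(n,np.c_[u,v],d[m])
            print(n,th,round(o['conf'],2),np.round(o['point']),len(u),np.round(np.median(P,0)),np.round(np.percentile(P,2,0)),np.round(np.percentile(P,98,0)))
save('a.png',cv2.resize(np.vstack(ims),(0,0),fx=.78,fy=.78) if 0 else ims[0]); save('b.png',ims[1])
print(env.sense()['time_s'])
E
```

```text
pics
side cover 0.8 [215. 156.] 327 [455. 705.   5.] [399. 659.  -0.] [517. 758.  64.]
side tank 0.62 [281. 235.] 1511 [489. 125.  32.] [412.  60.   0.] [566. 181.  65.]
side stand 0.92 [262. 191.] 666 [538. 387.   7.] [455. 332.  -0.] [620. 438. 101.]
side conical 0.54 [285. 307.] 213 [ 396. -140.   14.] [ 351. -165.    4.] [ 439. -113.   20.]
top cover 0.94 [122. 212.] 921 [459. 709.   7.] [404. 658.  -2.] [518. 770.  67.]
top cover 0.59 [216. 194.] 918 [507. 377.  91.] [454. 335.  84.] [568. 429. 151.]
top tank 0.73 [292. 201.] 1345 [489. 128.  13.] [420.  70.   1.] [559. 184.  70.]
top stand 0.92 [207. 169.] 310 [595. 401.   9.] [472. 340.   2.] [624. 449. 149.]
top vial_front 0.47 [215. 195.] 1002 [506. 379.  91.] [451. 335.  14.] [567. 429. 151.]
top conical 0.7 [370. 227.] 177 [ 398. -136.   16.] [ 351. -161.   -3.] [ 445. -110.   25.]
top conical 0.3 [290. 202.] 1510 [490. 128.  13.] [416.  69.  -1.] [566. 185.  70.]
0.6
```

View pics/a.png

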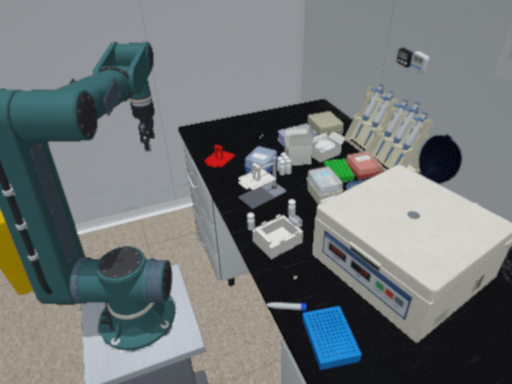

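View pics/b.png

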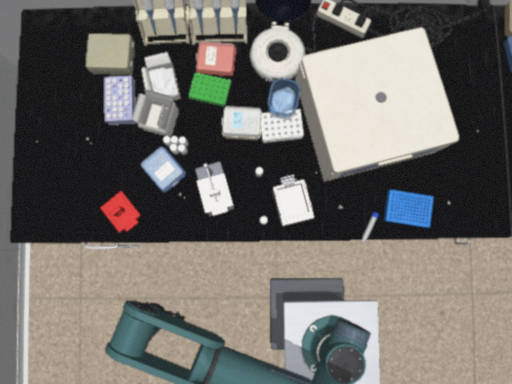

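Side view: red look-alike (219,156), white cover on the stand (258,180), tank (278,235), vials (251,220) and (292,208). Top view: red look-alike (121,212), hanging cover (214,193) with the post at (207,168), tank (293,201), vials (259,171) and (264,220). I choose the white cover at top (214,193); next is one close crop to check it and find which end of the tank is the lip.

```bash
python3 - <<'E'
from h import *
t=np.load('top0.npz')['im'][155:235,185:325]; s=np.load('side0.npz')['im'][150:265,225:325]
a=cv2.resize(t,None,fx=5,fy=5,interpolation=cv2.INTER_CUBIC)[:, :700]
b=cv2.resize(s,None,fx=3.4,fy=3.4,interpolation=cv2.INTER_CUBIC)
a=cv2.resize(t,(455,260),interpolation=cv2.INTER_CUBIC)
c=np.zeros((400,800,3),np.uint8); c[:260,:455]=a; b=b[:391,:340]; c[:b.shape[0],457:457+b.shape[1]]=b
save('c.png',c)
# wrist pose relative tool
K,D,r,tv=cal('wrist'); s=env.sense(); Rt=R.from_quat(s['tcp_rot']).as_matrix(); 
Rc=R.from_rotvec(r).as_matrix(); cpos=-Rc.T@tv
print(s['position'],np.round(Rt,3),'cam in tool',Rt.T@(cpos-s['position']),'cam axes in tool',np.round(Rt.T@Rc.T,3),K[0,0],env.hold_point_z)
# orientation estimates
for n,th,i,zl in (('top','cover',1,(80,98)),('top','tank',0,(40,75)),('top','stand',0,(-5,14)),('side','stand',0,(-5,14)),('side','tank',0,(44,75))):
    o=viewer.trace(n,th)
    d=np.load(n+'0.npz')['d']
    if len(o)<=i: continue
    m=o[i]['region']&(d>0); v,u=np.nonzero(m); P=world(n,np.c_[u,v],d[m]); P=P[(P[:,2]>zl[0])&(P[:,2]<zl[1])]
    print(n,th,len(P),cv2.minAreaRect(P[:,:2].astype(np.float32)))
E
```

```text
[165.5851928  524.49558861 231.37655951] [[-0.954  0.301  0.   ]
 [ 0.301  0.954  0.   ]
 [ 0.     0.    -1.   ]] cam in tool [ 7.24274453e+01 -1.30181646e-02 -1.42238871e+02] cam axes in tool [[ 0.    -0.959 -0.284]
 [ 1.     0.001 -0.001]
 [ 0.001 -0.284  0.959]] 309.94508762212376 18.700000000000003
top cover 835 ((508.3978576660156, 380.88201904296875), (119.95869445800781, 91.24824523925781), 15.096114158630371)
top tank 528 ((494.1060791015625, 126.54951477050781), (151.36260986328125, 107.10395050048828), 13.43384838104248)
top stand 240 ((540.6070556640625, 393.9380798339844), (167.77117919921875, 87.45577239990234), 13.850889205932617)
side stand 587 ((541.4163818359375, 391.5688781738281), (185.1122589111328, 102.15875244140625), 13.573503494262695)
side tank 516 ((497.26495361328125, 127.2602767944336), (163.31971740722656, 111.78111267089844), 14.349173545837402)
```

View pics/c.png

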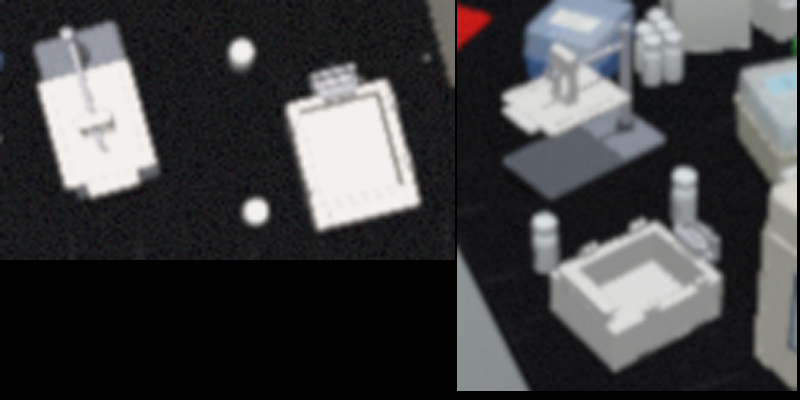

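The crop confirms it: the white cover hangs on the stand with its tongue toward the robot, at crop (110,185). The tank's roller is on the far side at crop (333,80) and its lip is toward the robot. Both have a yaw of about 14°. Moving over the cover for a close wrist view.

Emit:
servo_tool:
  plan:
    - [[-1,0,0,0,0,-0.7,0],[-1,0,0,0,0,-0.7,0],[-1,0,0,0,0,-0.7,0]]

```text
time_s: 1.23
position: [243.7, 499.7, 231.2]
tcp_rot: [-0.122, 0.993, -0.0, 0.0]
wrist_force: [0.6, 0.1, 0.0]
gripper_width: 85.4
gripper_force: 0.0
```

Emit:
servo_tool:
  plan:
    - [[-0.95,-0.75,0,0,0,0,0],[-0.95,-0.75,0,0,0,0,0]]

```text
time_s: 1.48
position: [331.7, 459.4, 231.3]
tcp_rot: [-0.12, 0.993, -0.0, 0.0]
wrist_force: [0.5, 0.0, 0.2]
gripper_width: 85.5
gripper_force: 0.0
```

Emit:
servo_tool:
  plan:
    - [[-0.95,-0.75,0,0,0,0,0],[-0.95,-0.75,0,0,0,0,0]]

```text
time_s: 1.72
position: [420.4, 418.7, 231.1]
tcp_rot: [-0.119, 0.993, -0.0, 0.0]
wrist_force: [0.7, 1.5, -0.1]
gripper_width: 85.4
gripper_force: 0.0
```

Emit:
servo_tool:
  plan:
    - [[-0.95,-0.75,0,0,0,0,0],[-0.95,-0.75,0,0,0,0,0]]

```text
time_s: 1.98
position: [508.6, 378.4, 230.9]
tcp_rot: [-0.119, 0.993, -0.0, 0.0]
wrist_force: [0.7, 0.3, 0.0]
gripper_width: 85.7
gripper_force: 0.0
```

```bash
python3 - <<'E'
from h import *
C=cal('wrist'); im,d=viewer.get_image('wrist'); np.savez('w1.npz',im=im,d=d,K=C[0],D=C[1],r=C[2],t=C[3]); save('d.png',im)
v,u=np.mgrid[:384,:512]; P=world('wrist',np.c_[u.ravel(),v.ravel()],d.ravel(),C).reshape(384,512,3)
for th in ('cover','stand'):
  for o in viewer.trace('wrist',th)[:3]:
    m=o['region']&(d>0); Q=P[m]; print(th,o['conf'],o['point'],len(Q))
    for lo,hi in ((-5,3),(4,14),(82,98),(130,146),(146,156)):
        q=Q[(Q[:,2]>lo)&(Q[:,2]<hi)]
        if len(q)>15: print(lo,hi,len(q),np.median(q,0).round(1),cv2.minAreaRect(q[:,:2].astype(np.float32)))
print(env.sense()['position'],env.sense()['time_s'])
E
```

```text
cover 0.96 [261.1, 174.3] 10871
82 98 9745 [498.3 378.8  89.9] ((507.026123046875, 382.6007995605469), (121.8978500366211, 92.0326156616211), 15.3425874710083)
130 146 248 [506.  382.3 138.5] ((506.5523681640625, 381.366455078125), (24.28980827331543, 28.5013370513916), 53.0445671081543)
146 156 722 [510.9 383.5 149.8] ((511.573974609375, 383.3568115234375), (12.282140731811523, 35.37120056152344), 15.224054336547852)
cover 0.58 [503.1, 191.0] 1990
-5 3 117 [467.8 667.6   2.1] ((476.90277099609375, 684.782470703125), (127.55664825439453, 39.46421432495117), 28.209041595458984)
4 14 1724 [468.4 682.4   5.3] ((476.83636474609375, 682.7289428710938), (124.80438232421875, 37.85944366455078), 26.905315399169922)
stand 0.62 [265.1, 241.3] 2284
-5 3 53 [ 6.300e+02  4.244e+02 -6.000e-01] ((589.4757080078125, 382.4114990234375), (264.70233154296875, 61.41754150390625), 33.408424377441406)
4 14 910 [604.9 402.2   7.4] ((537.3115844726562, 391.283203125), (170.03485107421875, 90.02281951904297), 16.301959991455078)
82 98 116 [560.  391.5  89.9] ((528.3795166015625, 374.7677307128906), (150.04522705078125, 48.415565490722656), 29.46324348449707)
130 146 203 [589.1 404.1 136. ] ((541.0973510742188, 391.3094482421875), (113.51595306396484, 11.2327241897583), 17.686731338500977)
146 156 144 [593.5 407.8 148.1] ((557.873779296875, 398.84332275390625), (87.09770202636719, 11.13029956817627), 14.205915451049805)
[507.59938301 378.90195549 230.57475949] 2.125
```

View pics/d.png

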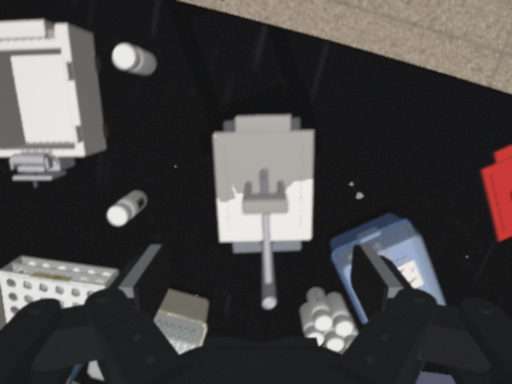

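The wrist view shows the cover squarely, with its bar at (264,205), tongue at (265,122) and post top at (268,297). The red one is out of the way at (500,190). The measured bar, 12x35 mm at z=150, matches the description. I measure the tank closely before grasping.

Emit:
servo_tool:
  plan:
    - [[0.3,-1,0,0,0,0,0],[0.3,-1,0,0,0,0,0]]

```text
time_s: 2.38
position: [500.9, 295.2, 231.4]
tcp_rot: [-0.12, 0.993, -0.0, -0.0]
wrist_force: [0.4, 0.9, -0.3]
gripper_width: 85.5
gripper_force: 0.0
```

Emit:
servo_tool:
  plan:
    - [[0.3,-1,0,0,0,0,0],[0.3,-1,0,0,0,0,0]]

```text
time_s: 2.62
position: [497.1, 211.9, 232.0]
tcp_rot: [-0.12, 0.993, 0.0, 0.001]
wrist_force: [0.0, 0.6, -0.6]
gripper_width: 85.6
gripper_force: 0.0
```

Emit:
servo_tool:
  plan:
    - [[0.3,-1,0,0,0,0,0],[0.3,-1,0,0,0,0,0],[0.3,-1,0,0,0,0,0]]

```text
time_s: 3.0
position: [493.5, 129.7, 231.8]
tcp_rot: [-0.12, 0.993, 0.001, 0.001]
wrist_force: [-0.4, -0.7, 0.7]
gripper_width: 85.6
gripper_force: 0.0
```

```bash
python3 - <<'E'
from h import *
C=cal('wrist'); im,d=viewer.get_image('wrist'); np.savez('w2.npz',im=im,d=d,K=C[0],D=C[1],r=C[2],t=C[3]); save('e.png',im)
v,u=np.mgrid[:384,:512]; P=world('wrist',np.c_[u.ravel(),v.ravel()],d.ravel(),C).reshape(384,512,3)
np.save('w2P.npy',P)
for th in ('tank','tank_roller','tank_lip','vial_front'):
  for o in viewer.trace('wrist',th)[:2]:
    m=o['region']&(d>0); Q=P[m]; print(th,o['conf'],o['point'],len(Q))
    for lo,hi in ((46,54),(56,63),(63.5,70)):
        q=Q[(Q[:,2]>lo)&(Q[:,2]<hi)]
        if len(q)>15: print(lo,hi,len(q),np.median(q,0).round(1),cv2.minAreaRect(q[:,:2].astype(np.float32)))
print(env.sense()['position'],env.sense()['time_s'])
E
```

```text
tank 0.76 [262.7, 162.4] 13120
46 54 3284 [478.4 127.4  49.5] ((492.9808349609375, 127.92747497558594), (150.0663604736328, 106.42193603515625), 13.49163818359375)
56 63 553 [539.7 143.3  59.8] ((498.087890625, 129.20175170898438), (160.3643798828125, 106.0739517211914), 13.348008155822754)
63.5 70 1878 [431.4 125.1  65.4] ((497.9949645996094, 128.20260620117188), (159.66860961914062, 79.52059936523438), 12.582186698913574)
tank_roller 0.48 [39.8, 34.0] 1452
tank_lip 0.6 [257.6, 160.9] 12920
46 54 3195 [477.  127.8  49.5] ((493.0607604980469, 127.7325439453125), (149.7364044189453, 106.49960327148438), 13.252347946166992)
56 63 498 [540.6 143.5  59.8] ((504.6354675292969, 131.12086486816406), (143.8759002685547, 104.8918228149414), 13.082304954528809)
63.5 70 1820 [431.5 125.6  65.4] ((496.33087158203125, 129.1653289794922), (155.28564453125, 79.53649139404297), 13.738104820251465)
vial_front 0.58 [360.3, 132.9] 752
46 54 44 [424.8 215.6  50.5] ((425.8963317871094, 217.516357421875), (7.725723743438721, 21.457883834838867), 86.1634292602539)
56 63 412 [426.2 224.2  60.3] ((426.4062194824219, 224.79673767089844), (21.814149856567383, 22.397375106811523), 87.83476257324219)
[493.58520165 131.19394352 231.2917574 ] 3.25
```

View pics/e.png

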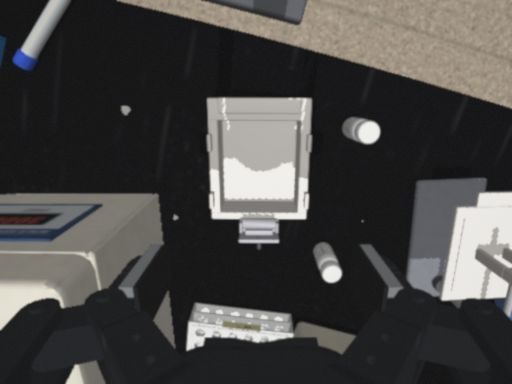

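Wrist view of the tank: lip on top at (260,103), side guides at (210,143) and (310,143), roller at (259,228), vials at (362,130) and (328,265). The rim measures z=49.5, against 50 given. I fit its frame from the edges.

```bash
python3 - <<'E'
from h import *
P=np.load('w2P.npy'); from h import viewer
o=viewer.trace('wrist','tank')[0]['region']; o=cv2.dilate(o.astype(np.uint8),np.ones((5,5)))>0
Q=P[o]
lip=Q[(Q[:,2]>63.8)&(Q[:,2]<67)&(Q[:,0]<460)]; rim=Q[(Q[:,2]>48.3)&(Q[:,2]<51)]; gd=Q[(Q[:,2]>58.5)&(Q[:,2]<61.5)]; rol=Q[(Q[:,2]>63)&(Q[:,2]<69)&(Q[:,0]>520)]
print('lip rect',cv2.minAreaRect(lip[:,:2].astype(np.float32)))
for yaw in (13.,13.5,14.):
    a=np.radians(yaw); e=np.array([np.cos(a),np.sin(a)]); f=np.array([-e[1],e[0]]); c=np.array([493,127.8])
    print('yaw',yaw)
    for n,q in (('lip',lip),('rim',rim),('guide',gd),('rol',rol)):
        q=q[:,:2]-c; X=q@e; Y=q@f
        print(n,len(q),'x',np.percentile(X,[0.5,3,50,97,99.5]).round(1),'y',np.percentile(Y,[.5,3,50,97,99.5]).round(1))
    # edge slope of lip inner edge, left/right rim edges
    q=lip[:,:2]-c; X=q@e;Y=q@f
    b=[(y,np.percentile(X[abs(Y-y)<4],95)) for y in range(-34,35,4)]; b=np.array(b); print('lip inner',b[:,1].mean().round(2),'slope deg',np.degrees(np.polyfit(b[:,0],b[:,1],1)[0]).round(2))
    q=rim[:,:2]-c; X=q@e;Y=q@f
    for s in (1,-1):
        b=np.array([(x,np.max(s*Y[abs(X-x)<4])) for x in list(range(-46,50,6)) if (abs(X-x)<4).sum()>5]); print(' outer',s,np.median(b[:,1]).round(1),'slope',np.degrees(np.polyfit(b[:,0],b[:,1],1)[0]).round(2))
E
```

```text
lip rect ((427.3739013671875, 112.31901550292969), (15.008112907409668, 79.5363998413086), 13.632894515991211)
yaw 13.0
lip 1300 x [-74.8 -74.5 -67.3 -60.1 -59.6] y [-39.8 -37.9  -1.3  37.2  39.2]
rim 2842 x [-73.9 -70.  -16.9  54.2  69.7] y [-53.  -51.7  -1.3  51.4  52.7]
guide 343 x [-38.7 -36.9  32.   74.5  82.5] y [-52.9 -52.5  -0.1  52.4  53.1]
rol 607 x [50.8 51.5 60.1 77.2 78. ] y [-19.5 -18.4   0.3  20.5  22.1]
lip inner -60.36 slope deg -0.14
 outer 1 52.7 slope 0.3
 outer -1 52.1 slope -0.87
yaw 13.5
lip 1300 x [-74.9 -74.2 -67.5 -60.  -59.9] y [-39.2 -37.3  -0.7  37.8  39.7]
rim 2842 x [-74.  -70.1 -17.3  54.   69.7] y [-52.6 -51.6  -1.7  51.7  52.7]
guide 343 x [-38.6 -37.1  31.7  74.4  82.5] y [-52.7 -52.2  -0.5  52.6  52.9]
rol 607 x [50.7 51.4 60.1 77.2 77.8] y [-20.2 -19.   -0.4  20.   21.5]
lip inner -60.28 slope deg 0.28
 outer 1 52.6 slope -0.25
 outer -1 52.2 slope -0.41
yaw 14.0
lip 1300 x [-75.1 -74.2 -67.4 -60.  -59.9] y [-38.6 -36.7  -0.2  38.4  40.3]
rim 2842 x [-74.  -70.5 -17.3  54.1  69.6] y [-52.4 -51.4  -1.3  51.7  52.9]
guide 343 x [-38.8 -37.4  32.1  74.4  82.4] y [-52.5 -52.3  -1.   52.6  53.1]
rol 607 x [50.6 51.4 60.1 77.2 77.7] y [-20.9 -19.7  -0.9  19.5  20.8]
lip inner -60.33 slope deg 0.91
 outer 1 52.5 slope -0.75
 outer -1 52.3 slope 0.08
```

Emit:
servo_tool:
  plan:
    - [[-0.3,1,0,0,0,0,0],[-0.3,1,0,0,0,0,0]]

```text
time_s: 3.55
position: [497.5, 216.2, 231.0]
tcp_rot: [-0.122, 0.993, 0.001, -0.0]
wrist_force: [-0.4, -0.9, -1.1]
gripper_width: 85.2
gripper_force: 0.0
```

Emit:
servo_tool:
  plan:
    - [[-0.3,1,0,0,0,0,0],[-0.3,1,0,0,0,0,0]]

```text
time_s: 3.8
position: [501.4, 299.7, 230.7]
tcp_rot: [-0.122, 0.993, 0.0, -0.0]
wrist_force: [0.1, -0.9, 0.1]
gripper_width: 85.2
gripper_force: 0.0
```

Emit:
servo_tool:
  plan:
    - [[-0.3,1,0,0,0,-0.035,0],[-0.3,1,0,0,0,-0.035,0],[-0.3,1,0,0,0,-0.035,0]]

```text
time_s: 4.18
position: [506.0, 380.8, 230.6]
tcp_rot: [-0.135, 0.991, -0.001, -0.0]
wrist_force: [-0.9, -0.1, 0.1]
gripper_width: 85.5
gripper_force: 0.0
```

Emit:
servo_tool:
  plan:
    - [[-0.08,0.01,0.5,0,0,0,0],[-0.08,0.01,1,0,0,0,0],[-0.08,0.01,1,0,0,0,0],[-0.08,0.01,1,0,0,0,0]]

```text
time_s: 4.68
position: [513.2, 381.8, 153.4]
tcp_rot: [-0.133, 0.991, 0.0, 0.001]
wrist_force: [0.5, 0.3, 0.0]
gripper_width: 85.5
gripper_force: 0.0
```

```bash
python3 - <<'E'
from h import *
C=cal('wrist'); im,d=viewer.get_image('wrist')
v,u=np.mgrid[:384,:512]; P=world('wrist',np.c_[u.ravel(),v.ravel()],d.ravel(),C).reshape(384,512,3)
o=viewer.trace('wrist','cover')[0]['region']&(d>0); Q=P[o]
for lo,hi in ((86,93),(146,154)):
    q=Q[(Q[:,2]>lo)&(Q[:,2]<hi)]
    if len(q)>15: print(len(q),np.median(q,0).round(1),cv2.minAreaRect(q[:,:2].astype(np.float32)))
s=env.sense(); R_=R.from_quat(s['tcp_rot']).as_matrix(); print(s['position'],s['time_s'],np.degrees(np.arctan2(-R_[1,0],-R_[0,0])),R_[:,2])
E
```

```text
16999 [494.6 377.   89.9] ((507.26397705078125, 382.4985656738281), (122.40476989746094, 92.23241424560547), 15.076017379760742)
1555 [510.6 383.5 149.8] ((511.34210205078125, 383.7104797363281), (12.858587265014648, 35.84724044799805), 16.162883758544922)
[513.59225795 382.6346697  154.62666605] 4.775 15.341357141468299 [ 0.00448843  0.00256362 -0.99998664]
```

Emit:
servo_tool:
  plan:
    - [[0.015,0.02,0.43,0,0,0,0],[0.015,0.02,0.43,0,0,0,0],[0.015,0.02,0.43,0,0,0,0],[0.015,0.02,0.43,0,0,0,0.8],[0.015,0.02,0.43,0,0,0,0.8],[0.015,0.02,0.43,0,0,0,0.8],[0.015,0.02,0.43,0,0,0,0.8],[0.015,0.02,0.43,0,0,0,0.8],[0.015,0.02,0.43,0,0,0,0.8]]
  grip_force: 80

```text
time_s: 5.9
position: [511.1, 384.0, 117.9]
tcp_rot: [-0.134, 0.991, 0.0, 0.001]
wrist_force: [-0.0, 0.6, 5.2]
gripper_width: 34.6
gripper_force: 79.3
```

Emit:
servo_tool:
  plan:
    - [[0,0,-0.1,0,0,0,0.8],[0,0,-0.21,0,0,0,0.8],[0,0,-0.21,0,0,0,0.8],[0.2,0,-0.21,0,0,0,0.8],[0.45,0,-0.21,0,0,0,0.8],[0.7,0,-0.21,0,0,0,0.8],[1,0,-0.21,0,0,0,0.8]]

```text
time_s: 6.78
position: [432.8, 362.2, 133.3]
tcp_rot: [-0.134, 0.991, -0.0, -0.0]
wrist_force: [-0.2, 0.2, -0.7]
gripper_width: 34.7
gripper_force: 79.7
```

Emit:
servo_tool:
  plan:
    - [[0.2,0,0,0,0,0,0.8],[0.2,0,0,0,0,0,0.8],[0.2,0,-0.3,0,0,0,0.8],[0.2,0,-0.3,0,0,0,0.8],[0.2,0,-0.3,0,0,0,0.8]]

```text
time_s: 7.4
position: [418.4, 358.2, 157.1]
tcp_rot: [-0.134, 0.991, -0.0, -0.0]
wrist_force: [-0.3, -0.5, -2.0]
gripper_width: 34.8
gripper_force: 79.7
```

```bash
python3 - <<'E'
from h import *
C=cal('wrist'); s=env.sense(); im,d=viewer.get_image('wrist'); save('f.png',im)
v,u=np.mgrid[:384,:512]; P=world('wrist',np.c_[u.ravel(),v.ravel()],d.ravel(),C).reshape(384,512,3)
R_=R.from_quat(s['tcp_rot']).as_matrix(); p=np.array(s['position'])
o=viewer.trace('wrist','cover')[0]['region']&(d>0); Q=P[o]; T=(Q-p)@R_
print(p,s['time_s'],s['wrist_force'],s['gripper_width'])
z=T[:,2]; print(np.percentile(z,[1,20,50,80,99]).round(1))
pl=T[abs(z-np.median(z))<6]
c,*_=np.linalg.lstsq(np.c_[pl[:,:2],np.ones(len(pl))],pl[:,2],rcond=None); print('plate plane in tool',np.round(c,3))
print(cv2.minAreaRect(pl[:,:2].astype(np.float32)))
bar=T[z<0]; print(len(bar),np.median(bar,0),np.percentile(bar,[2,98],axis=0).round(1))
E
```

```text
[418.40997915 358.24584759 157.13900034] 7.4 [-0.26046383 -0.52725121 -1.98251137] 34.825845731569075
[-32.5  26.5  28.   28.7  30.9]
plate plane in tool [1.2000e-02 3.0000e-03 2.7944e+01]
((3.9271392822265625, -0.49044036865234375), (122.20793914794922, 92.0464096069336), 0.6112568378448486)
4066 [  4.43339312  -0.21165361 -30.35545444] [[ -5.5 -17.  -32.8]
 [  5.6  16.9  -3.8]]
```

View pics/f.png

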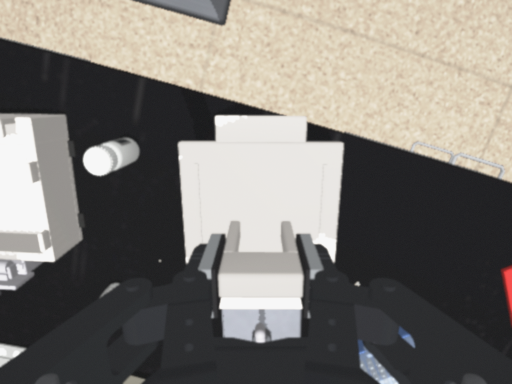

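The cover is held level, tongue at (262,128), bar between the pads at (262,275), and clear of the peg, whose tip shows at (262,337). Carrying it over the tank at height.

Emit:
servo_tool:
  plan:
    - [[-0.02,-0.3,0,0,0,0.038,0.8],[-0.05,-0.7,0,0,0,0.038,0.8],[-0.05,-1,0,0,0,0.038,0.8]]

```text
time_s: 7.88
position: [443.2, 281.0, 156.6]
tcp_rot: [-0.119, 0.993, -0.0, -0.001]
wrist_force: [0.1, 0.3, -2.0]
gripper_width: 34.9
gripper_force: 80.0
```

Emit:
servo_tool:
  plan:
    - [[-0.03,-0.5,0,0,0,0,0.8],[-0.05,-1,0,0,0,0,0.8]]

```text
time_s: 8.12
position: [465.9, 204.2, 156.7]
tcp_rot: [-0.119, 0.993, -0.0, -0.001]
wrist_force: [0.3, -0.0, -1.0]
gripper_width: 34.6
gripper_force: 80.0
```

Emit:
servo_tool:
  plan:
    - [[-0.03,-0.4,0,0,0,0,0.8],[-0.05,-0.8,0,0,-0.1,0,0.8],[-0.05,-1,0,0,-0.2,0,0.8],[-0.05,-1,0,0,-0.296,0,0.8],[-0.05,-1,0,0,-0.296,0,0.8],[-0.05,-1,0,0,-0.296,0,0.8]]

```text
time_s: 8.88
position: [488.8, 128.7, 157.5]
tcp_rot: [-0.118, 0.986, 0.014, 0.115]
wrist_force: [-0.1, 0.3, -1.8]
gripper_width: 34.8
gripper_force: 80.0
```

```bash
cat >> h.py <<'E'
TO=np.array([490.6,127.2,0]); TY=13.3
RT=R.from_euler('z',TY,degrees=True).as_matrix()
OFF=np.array([-1.1,-0.5,34.]); CT=0.7; CY=-0.4   # cover origin in tool; cover tilt and yaw vs tool (deg)
def tcp_goal(Tx,Tz,th,Ty=0.):
    Rc=RT@R.from_euler('y',-th,degrees=True).as_matrix()
    Rct=np.array([[-1,0,0],[0,1,0],[0,0,-1.]])     # tool axes in cover
    Rtool=RT@R.from_euler('z',-CY,degrees=True).as_matrix()@R.from_euler('y',-(th-CT),degrees=True).as_matrix()@Rct
    O=TO+RT@np.array([Tx,Ty,Tz])+Rc@[66,0,0]
    return O-Rtool@OFF, Rtool
def rel(goal,s):
    Rs=R.from_quat(s['tcp_rot']).as_matrix(); 
    return np.round(Rs.T@(goal[0]-s['position'])/80,3), np.round(R.from_matrix(Rs.T@goal[1]).as_rotvec()/(np.pi/4),3)
def cover_now(s):
    Rs=R.from_quat(s['tcp_rot']).as_matrix(); O=np.array(s['position'])+Rs@OFF
    th=np.degrees(np.arcsin(-Rs[2,0]))+CT
    Rc=RT@R.from_euler('y',-th,degrees=True).as_matrix()
    f=lambda x:(RT.T@(O+Rc@[x,0,0]-TO)).round(1)
    return 'tongue',f(-66),'far',f(56),'tilt',round(th,2)
E
python3 - <<'E'
from h import *
s=env.sense(); print(s['position'],s['time_s'],s['wrist_force'],cover_now(s))
for a in ((-50,85,14),(-50,52.5,14),(-66,52.5,14)): print(a,tcp_goal(*a)[0].round(1),rel(tcp_goal(*a),s))
C=cal('wrist'); im,d=viewer.get_image('wrist'); save('g.png',im)
v,u=np.mgrid[:384,:512]; P=world('wrist',np.c_[u.ravel(),v.ravel()],d.ravel(),C).reshape(384,512,3)
np.save('g.npy',P)
R_=R.from_quat(s['tcp_rot']).as_matrix(); T=(P-s['position'])@R_
o=viewer.trace('wrist','cover')[0]['region']&(d>0); T=T[o]; pl=T[(T[:,2]>24)&(T[:,2]<32)]
print('plane',np.linalg.lstsq(np.c_[pl[:,:2],np.ones(len(pl))],pl[:,2],rcond=None)[0].round(3),cv2.minAreaRect(pl[:,:2].astype(np.float32)))
E
```

```text
[488.75123807 128.74524677 157.45148111] 8.875 [-0.05313546  0.30620433 -1.830443  ] ('tongue', array([-56.6,   1.5, 108.7]), 'far', array([ 61.8,   1.5, 138.1]), 'tilt', np.float64(13.95))
(-50, 85, 14) [495.5 128.8 133.8] (array([-0.012, -0.019,  0.307]), array([ 0.   , -0.001, -0.   ]))
(-50, 52.5, 14) [495.5 128.8 101.3] (array([ 0.081, -0.019,  0.702]), array([ 0.   , -0.001, -0.   ]))
(-66, 52.5, 14) [479.9 125.1 101.3] (array([ 0.275, -0.018,  0.656]), array([ 0.   , -0.001, -0.   ]))
plane [1.1000e-02 2.0000e-03 2.7888e+01] ((3.9237327575683594, -0.3810272216796875), (122.41837310791016, 91.7094955444336), 0.19325542449951172)
```

View pics/g.png

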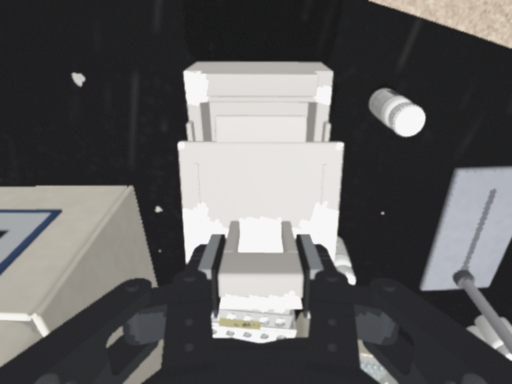

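The view shows the lip edge at (259,97), the guides at (190,133) and (327,133), and the cover tongue over the opening at row 143. Before descending I re-fit the lip here.

```bash
python3 - <<'E'
from h import *
P=np.load('g.npy')[55:160,170:345].reshape(-1,3)
lip=P[(P[:,2]>63.5)&(P[:,2]<67.5)]; L=(lip-TO)@RT
print('lip',len(L),np.percentile(L,[.5,3,50,97,99.5],axis=0).round(1).T, cv2.minAreaRect(lip[:,:2].astype(np.float32)))
g=P[(P[:,2]>57.5)&(P[:,2]<61.5)]; G=(g-TO)@RT; G=G[abs(G[:,1])>44]; print('guides',len(G),np.percentile(G[:,1],[1,99]).round(1),G[G[:,1]>0][:,1].min() if len(G) else 0,G[G[:,1]<0][:,1].max())
r=P[(P[:,2]>48)&(P[:,2]<51.5)]; Q=(r-TO)@RT; print('rim',len(Q),np.percentile(Q[:,1],[.5,99.5]).round(1))
E
```

```text
lip 2657 [[-72.1 -71.8 -65.1 -58.  -57.5]
 [-39.8 -37.7   0.5  36.9  39. ]
 [ 63.8  64.2  65.6  66.9  67.3]] ((427.71942138671875, 111.89389038085938), (15.049086570739746, 79.87217712402344), 13.508548736572266)
guides 182 [-52.8  52.3] 48.34366538899431 -49.03441802153846
rim 2369 [-52.9  52.2]
```

Emit:
servo_tool:
  plan:
    - [[-0.01,-0.02,0.15,0,0,0,0.8],[-0.01,-0.02,0.3,0,0,0,0.8],[0.03,-0.02,0.45,0,0,0,0.8],[0.06,-0.02,0.58,0,0,0,0.8],[0.08,-0.02,0.68,0,0,0,0.8],[0.08,-0.02,0.69,0,0,0,0.8],[0.08,-0.02,0.69,0,0,0,0.8]]

```text
time_s: 9.85
position: [495.8, 128.6, 102.9]
tcp_rot: [-0.118, 0.986, 0.014, 0.116]
wrist_force: [0.7, 0.3, -0.2]
gripper_width: 35.0
gripper_force: 80.0
```

```bash
python3 - <<'E'
from h import *
s=env.sense(); print(s['position'],s['time_s'],s['wrist_force'],cover_now(s))
for a in ((-50,52.5,14),(-66,52.5,14),(-66,51,14),(-66,50.,8),(-66,49.5,3),(-66,49,0)): print(a,rel(tcp_goal(*a),s))
C=cal('wrist'); im,d=viewer.get_image('wrist'); save('i.png',im)
P=world('wrist',np.c_[tuple(x.ravel() for x in np.mgrid[:384,:512][::-1])],d.ravel(),C).reshape(384,512,3)
Q=((P-TO)@RT)[20:200,150:365].reshape(-1,3)
l=Q[(Q[:,2]>63.5)&(Q[:,2]<67.5)&(Q[:,0]<-50)]; print('lip',len(l),np.percentile(l,[1,99],axis=0).round(1))
o=viewer.trace('wrist','cover')[0]; m=o['region']&(d>0); c=((P-TO)@RT)[m]; print(o['conf'],np.percentile(c,[.5,99.5],axis=0).round(1))
low=c[c[:,0]<np.percentile(c[:,0],.5)+6]; print('tongue region',np.percentile(low,[2,50,98],axis=0).round(1))
E
```

```text
[495.75103941 128.63404233 102.92841385] 9.85 [ 0.70120392  0.31586368 -0.17827801] ('tongue', array([-49.7,  -0.2,  54.1]), 'far', array([68.6, -0.2, 83.7]), 'tilt', np.float64(14.07))
(-50, 52.5, 14) (array([0.007, 0.003, 0.019]), array([-0.   ,  0.002, -0.001]))
(-66, 52.5, 14) (array([ 0.202,  0.004, -0.027]), array([-0.   ,  0.002, -0.001]))
(-66, 51, 14) (array([ 0.206,  0.004, -0.009]), array([-0.   ,  0.002, -0.001]))
(-66, 50.0, 8) (array([0.168, 0.004, 0.091]), array([-0.   ,  0.135, -0.001]))
(-66, 49.5, 3) (array([0.142, 0.004, 0.172]), array([-0.   ,  0.246, -0.001]))
(-66, 49, 0) (array([0.131, 0.004, 0.225]), array([-0.   ,  0.313, -0.001]))
lip 4699 [[-72.  -39.1  63.9]
 [-57.6  38.6  67. ]]
0.78 [[-50.6 -45.2  25.6]
 [ 65.8  45.  135.2]]
tongue region [[-51.  -23.8  57.2]
 [-48.   -0.4  60.1]
 [-44.7  23.9  61.8]]
```

View pics/i.png

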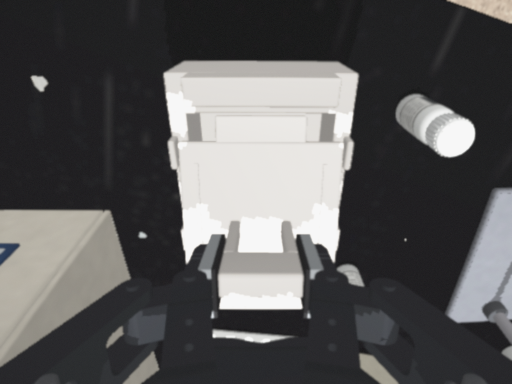

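The cover's edge (row 142) sits centred between the guides, at (175,152) and (347,152), just in front of the lip (row 107) and below it. Sliding the tongue under the lip.

Emit:
servo_tool:
  plan:
    - [[0.01,0.003,0.02,0,0,0,0.8],[0.02,0.003,0.02,0,0.02,0,0.8],[0.06,0.003,0.02,0,0.044,0,0.8],[0.1,0.003,0.02,0,0.044,0,0.8],[0.14,0.003,0.015,0,0.044,0,0.8],[0.17,0.003,0.012,0,0.044,0,0.8],[0.19,0.003,0.012,0,0.044,0,0.8],[0.19,0.003,0.012,0,0.044,0,0.8]]

```text
time_s: 10.95
position: [481.5, 125.5, 98.4]
tcp_rot: [-0.118, 0.988, 0.012, 0.099]
wrist_force: [1.1, 0.3, -1.4]
gripper_width: 34.6
gripper_force: 80.0
```

```bash
python3 - <<'E'
from h import *
s=env.sense(); print(s['position'],s['time_s'],s['wrist_force'],s['moment'],cover_now(s))
for a in ((-66,51,12),(-66,50.,8),(-66,49.5,5),(-66,49.5,3),(-66,49,0),(-66,48,-.5)): print(a,rel(tcp_goal(*a),s))
C=cal('wrist'); im,d=viewer.get_image('wrist'); np.savez('j.npz',im=im)
P=world('wrist',np.c_[tuple(x.ravel() for x in np.mgrid[:384,:512][::-1])],d.ravel(),C).reshape(384,512,3)
Q=((P-TO)@RT)
l=Q[20:200,150:365].reshape(-1,3);l=l[(l[:,2]>63.5)&(l[:,2]<67.5)&(l[:,0]<-50)]; print('lip',len(l),np.percentile(l,[1,99],axis=0).round(1))
pl=(P-s['position'])@R.from_quat(s['tcp_rot']).as_matrix(); m=viewer.trace('wrist','cover')[0]['region']&(d>0)&(abs(pl[...,2]-28)<3); c=Q[m]
print('plate',np.percentile(c,[.5,99.5],axis=0).round(1),np.linalg.lstsq(np.c_[pl[m][:,:2],np.ones(m.sum())],pl[m][:,2],rcond=None)[0].round(3))
E
```

```text
[481.51032485 125.48758185  98.38823336] 10.95 [ 1.13515933  0.31667219 -1.39087215] [ 0.06116752 -0.13393957 -0.00130787] ('tongue', array([-66. ,  -0. ,  51.4]), 'far', array([53.3, -0. , 77. ]), 'tilt', np.float64(12.12))
(-66, 51, 12) (array([0.001, 0.   , 0.007]), array([-0.   ,  0.003, -0.001]))
(-66, 50.0, 8) (array([-0.025,  0.   ,  0.077]), array([ 0.   ,  0.091, -0.001]))
(-66, 49.5, 5) (array([-0.042,  0.   ,  0.127]), array([ 0.   ,  0.158, -0.001]))
(-66, 49.5, 3) (array([-0.053,  0.   ,  0.158]), array([ 0.   ,  0.203, -0.001]))
(-66, 49, 0) (array([-0.067,  0.   ,  0.21 ]), array([ 0.   ,  0.269, -0.001]))
(-66, 48, -0.5) (array([-0.066,  0.   ,  0.23 ]), array([ 0.   ,  0.28 , -0.001]))
lip 4316 [[-72.2 -39.1  63.9]
 [-57.7  38.5  67. ]]
plate [[-54.6 -44.8  58.8]
 [ 50.4  45.   82.4]] [7.0000e-03 3.0000e-03 2.7925e+01]
```

The tongue is under the lip (x=-66) with no contact force. Pivoting the far side down.

Emit:
servo_tool:
  plan:
    - [[-0.006,0,0.025,0,0.022,0,0.8],[-0.013,0,0.05,0,0.05,0,0.8],[-0.025,0,0.077,0,0.091,0,0.8],[-0.033,0,0.1,0,0.125,0,0.8],[-0.042,0,0.127,0,0.158,0,0.8],[-0.048,0,0.143,0,0.18,0,0.8],[-0.053,0,0.158,0,0.203,0,0.8]]

```text
time_s: 11.92
position: [487.4, 126.9, 86.3]
tcp_rot: [-0.119, 0.993, 0.002, 0.018]
wrist_force: [-0.6, -0.9, 0.7]
gripper_width: 34.8
gripper_force: 80.2
```

```bash
python3 - <<'E'
from h import *
s=env.sense(); print(s['position'],s['time_s'],s['wrist_force'],s['moment'],cover_now(s))
for a in ((-66,49.5,3),(-66,49,0),(-66,48,-.5),(-66,47,-.5),(-66,46,-1)): print(a,rel(tcp_goal(*a),s))
C=cal('wrist'); im,d=viewer.get_image('wrist')
P=world('wrist',np.c_[tuple(x.ravel() for x in np.mgrid[:384,:512][::-1])],d.ravel(),C).reshape(384,512,3)
Q=((P-TO)@RT)
pl=(P-s['position'])@R.from_quat(s['tcp_rot']).as_matrix(); m=viewer.trace('wrist','cover')[0]['region']&(d>0)&(abs(pl[...,2]-28)<5); c=Q[m]
print('plate',np.percentile(c,[.5,99.5],axis=0).round(1),np.linalg.lstsq(np.c_[c[:,:2],np.ones(m.sum())],c[:,2],rcond=None)[0].round(3))
E
```

```text
[487.43535214 126.88450017  86.26716008] 11.925 [-0.58366285 -0.88094051  0.67946386] [-0.11828446  0.21712895  0.02363932] ('tongue', array([-66.7,  -0.1,  49.1]), 'far', array([55.1, -0.1, 55.1]), 'tilt', np.float64(2.79))
(-66, 49.5, 3) (array([-0.008,  0.001, -0.007]), array([-0.   , -0.005, -0.001]))
(-66, 49, 0) (array([-0.029,  0.001,  0.042]), array([-0.   ,  0.062, -0.001]))
(-66, 48, -0.5) (array([-0.032,  0.001,  0.062]), array([-0.   ,  0.073, -0.001]))
(-66, 47, -0.5) (array([-0.032,  0.001,  0.074]), array([-0.   ,  0.073, -0.001]))
(-66, 46, -1) (array([-0.035,  0.001,  0.094]), array([-0.   ,  0.084, -0.001]))
plate [[-55.2 -45.1  54.4]
 [ 53.4  45.1  61.2]] [ 4.1000e-02 -3.0000e-03  5.8457e+01]
```

Emit:
servo_tool:
  plan:
    - [[-0.012,0,0.02,0,0.025,0,0.8],[-0.02,0,0.035,0,0.05,0,0.8],[-0.025,0,0.05,0,0.062,0,0.8],[-0.025,0,0.06,0,0.068,0,0.8],[-0.025,0,0.06,0,0.068,0,0.8]]

```text
time_s: 12.65
position: [489.9, 127.6, 83.9]
tcp_rot: [-0.119, 0.993, -0.001, -0.007]
wrist_force: [-6.4, -2.4, 8.9]
gripper_width: 34.4
gripper_force: 81.3
```

```bash
cat > look.py <<'E'
from h import *
s=env.sense(); print(s['position'],s['time_s'],s['wrist_force'],s['moment'],cover_now(s))
C=cal('wrist'); im,d=viewer.get_image('wrist')
P=world('wrist',np.c_[tuple(x.ravel() for x in np.mgrid[:384,:512][::-1])],d.ravel(),C).reshape(384,512,3)
Q=((P-TO)@RT)
o=viewer.trace('wrist','cover')[0]; m=o['region']&(d>0)&(abs(Q[...,2]-57)<6)&(abs(Q[...,0])<54); c=Q[m]
print(o['conf'],'plate',np.percentile(c,[.5,99.5],axis=0).round(1),np.linalg.lstsq(np.c_[c[:,:2],np.ones(m.sum())],c[:,2],rcond=None)[0].round(3))
save('look.png',im); np.save('look.npy',Q)
E
python3 look.py
```

```text
[489.85744345 127.57708584  83.86526893] 12.65 [-6.43581187 -2.37893027  8.87063687] [0.00396182 0.82912185 0.02428048] ('tongue', array([-66.,   0.,  50.]), 'far', array([56. ,  0. , 49.7]), 'tilt', np.float64(-0.14))
0.61 plate [[-53.5 -45.   54.1]
 [ 53.1  45.2  58.3]] [-3.0000e-03 -1.0000e-03  5.5968e+01]
```

The cover now measures flat: plate top z=56, slope -0.003, tongue x=-66. Letting go and rising.

Emit:
servo_tool:
  plan:
    - [[-0.025,0,-0.02,0,0,0,0.5],[-0.025,0,-0.02,0,0,0,0.2],[-0.025,0,-0.02,0,0,0,0],[-0.025,0,-0.02,0,0,0,0],[-0.025,0,-0.02,0,0,0,0],[-0.025,0,-0.02,0,0,0,0],[-0.025,0,-0.3,0,0,0,0],[-0.025,0,-0.7,0,0,0,0],[-0.025,0,-1,0,0,0,0],[-0.025,0,-1,0,0,0,0]]

```text
time_s: 14.0
position: [494.4, 128.4, 164.2]
tcp_rot: [-0.119, 0.993, -0.001, -0.005]
wrist_force: [0.4, 0.3, -1.0]
gripper_width: 85.8
gripper_force: 0.0
```

Emit:
servo_tool:
  plan:
    - [[0,0,-0.5,0,0,0,0],[0,0,-0.9,0,0,0,0],[0,0,-0.9,0,0,0,0]]

```text
time_s: 14.38
position: [495.0, 128.6, 235.5]
tcp_rot: [-0.119, 0.993, -0.001, -0.005]
wrist_force: [0.2, -0.3, -0.6]
gripper_width: 85.1
gripper_force: 0.0
```

```bash
python3 look.py; python3 - <<'E'
from h import *
s=env.sense(); print(s['gripper_width'],s['wrist_force'])
E
```

```text
[494.98478641 128.64603238 235.45105668] 14.375 [ 0.15820762 -0.28890547 -0.57432339] [ 0.00912745 -0.04906437  0.01342294] ('tongue', array([-6.070e+01, -1.000e-01,  2.013e+02]), 'far', array([ 6.130e+01, -1.000e-01,  2.015e+02]), 'tilt', np.float64(0.09))
0.77 plate [[-53.1 -44.8  53.6]
 [ 53.3  45.9  57.8]] [ 0.0000e+00 -1.0000e-03  5.5626e+01]
85.71183347184518 [-0.33375468 -0.67728584 -0.54438877]
```

View pics/look.png

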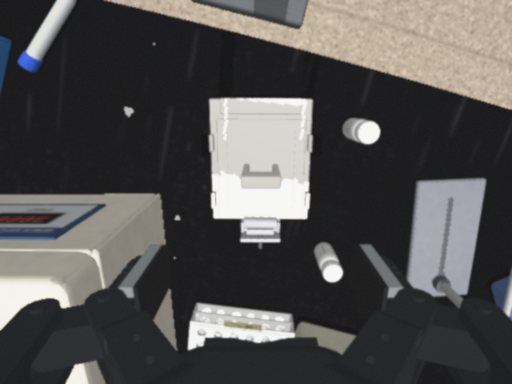

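The cover lies flat under the lip (260,103) and behind the roller (260,230), with the bar centred at (261,176) and both vials standing. One last check of the bar position, then hand in.

```bash
python3 - <<'E'
from h import *
Q=np.load('look.npy').reshape(-1,3); b=Q[(abs(Q[:,2]-116)<3)&(abs(Q[:,0])<30)&(abs(Q[:,1])<30)]
rc=cv2.minAreaRect(b[:,:2].astype(np.float32)); print(len(b),rc)
if abs(rc[0][0])<3.5 and abs(rc[0][1])<4: print(job.job_done())
E
```

```text
552 ((-0.09837198257446289, 0.8137359619140625), (12.292155265808105, 35.36467742919922), 0.6882488131523132)
the job is handed in; nothing more can be done
None
```

The white tank is closed and the job is handed in after about 14.5 s: by the wrist camera the cover lies flat, tongue under the lip, roller over the far edge and handle within 1 mm of the middle. The gripper was clear, both vials were standing, I never went near the lying tube, and no verdict came back.

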